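# Free the banding wheel: draw the red pin and park it

### The arm

A 7-joint arm with a two-finger parallel gripper is mounted at the origin on the work surface. World frame = base frame: x ahead of the robot, y to its left, z up, the work surface at z = 0. Lengths are in m, angles in rad, forces in N, time in s.
With the tool pointing down it reaches from about 0.425 to 0.975 m from the base axis. Payload 16.7 kg.
Tool frame: the origin (TCP) lies on the front face of the gripper's body, between the roots of the fingers; the fingertips stand 73 mm ahead of it and the grasp point (between the pads) lies 54 mm ahead of it (arm.finger_overhang is the distance from the TCP to the fingertips, in m); z points along the fingers, y is the line along which they close (so a half turn about z gives the same grasp; the last joint's range is limited). The gripper opens to 85 mm and grips with 20 to 120 N. Pads are 22 mm wide; open, the fingers measure 114 mm over their backs; the gripper's body (76 mm by 85 mm) begins 54 mm behind the grasp point. The pads swing forward as they close: fully open they stand 13 mm farther back than shut.
Start: joints at [1.167, 0.426, 0.074, 1.606, -0.034, 1.111, -0.067], TCP at [0.169, -0.653, 0.304] pointing down, gripper open.
Joint ranges: [-2.85, 2.85], [-0.5, 2.14], [-1.23, 1.37], [0.21, 2.46], [-1.02, 4.16], [0.16, 2.05], [-2.73, 2.73]. Speed limits (rad/s): [1.89, 1.89, 2.39, 2.39, 3.01, 3.01, 3.01].

### API

Orientations are given as [roll, pitch, yaw] about the fixed x, y, z axes, in that order (R = Rz(yaw) Ry(pitch) Rx(roll)).
In Python, from cell import arm gives the robot as it stands. The module is installed in compiled form; this text tells all that it offers.
- The arm moves only by the shell command python3 -m jog 'ROWS'. ROWS is JSON, a list that holds one entry, the list of rows, each a list of 7 numbers: the shift along the tool's x, y, z in mm, then the turn, a rotation vector about the tool's x, y, z in degrees, then the opening in per cent of the stroke, from 0 (shut) to 100 (fully open). In form: [[[x, y, z, wx, wy, wz, jaw], ...]]. A call has 1 to 10 rows; each row is the pose to reach, as a shift and turn from the pose commanded when the call began, along the tool's axes at that moment; what a row does not reach only later rows make up. A row lasts 1/12 s, in which the tool goes at most 41.7 mm and 7.16 degrees, less where a joint would pass 70% of its speed; a pose out of reach is approached as far as the arm can. A call with a gripper value outside its range is refused whole. The fingers move at their own pace and stop on an object; the grip force is fixed at half the most. Time passes only in rows, so rows that repeat a pose let the fingers close. It gives the time, the measured TCP pose, the force, the opening and the grip force at its end, in the units of the state.
- arm.read_state(): the state, without advancing time (a new reading comes with each control period).
- arm.grab_frame(name): name is "scene" or "top"; returns (picture, depth): 480x640x3 uint8, red, green, blue; 480x640 float32, m along the optical axis (not along the pixel's ray), 0 where there is no reading.
- arm.camera_model(name): a dict with "fx", "fy", "cx", "cy" (pixels), "rvec" (rotation vector, rad) and "tvec" (3), from world to camera coordinates, as OpenCV has them. Camera axes: x right, y down, z forward; pixel columns grow to the right and rows downward; lengths in m; the calibration is good to about 2 mm. A picture is of the moment at which its call begins. camera_model takes no time and is no camera call.
- arm.hand_in(): hands the job in; it is judged then, once.
Trained networks look in the newest picture that a camera, given by its name, has taken for a name from the list of things; names that differ only in an ending like _2 or _b are one class to them, and where a whole thing is asked for, a point or a joint stands for the part that bears it (a point fixed in the world has none). Each returns a list of dicts, best first, with "confidence" (0 to 1); they miss things now and then, are a little off and sometimes report something else, mostly with a low value. They report only what shows in the picture. A call takes as long as a camera call. They do not tell look-alikes from the thing itself.
- arm.find_in(camera, name): "bbox" ([left, top, width, height] as shares, 0 to 1, of the picture: columns of its width, rows of its height, round what is visible of it).
- arm.silhouettes(camera, name): "mask" (480x640 bool, what is visible of it) and "bbox" ([left, top, width, height] as shares, 0 to 1, of the picture: columns of its width, rows of its height, round what is visible of it).
- arm.tip_of(camera, name): "centre" ([column, row] as shares, 0 to 1, of the picture: columns of its width, rows of its height: a listed point, or the origin of a listed thing).
The state is a dict: "time": time; "joint_positions": joint angles; "qd": joint speeds; "joint_efforts": joint torques, N m; "eef_pos": TCP position; "ee_rot": TCP orientation; "force": force on the tool from outside, world axes, zero at the start; "torque": the same for the moment, N m; "finger_gap": opening from 0.0 (shut) to 1.0 (fully open); "grasp_force": force on a finger pad.
Only numpy, scipy, OpenCV 4.12 (cv2) and the standard library are available. Lean on these libraries where they do the work, as an engineer would, in place of code of your own. Each camera call takes 0.05 s, during which the arm holds its last target. There are 200 camera calls.

### The job

Free the sculptor's banding wheel for turning: draw the red-handled lock pin up out of its bore in the stand's steel block and park it in the notch of the white fork beside the stand, so that it hangs upright with its collar resting on the fork and its shank in the notch. Let go of it there and leave the blue and yellow pins seated in their bores.

Things in the scene. Friction and masses are not known exactly. Their poses are not given: they have to be found in the camera images.
- red_pin: loose lock pin, about 0.12 kg: red upright cylindrical handle 26 mm in diameter, 50 mm tall, on a steel collar 38 mm in diameter, 6 mm thick, on a round shank 10 mm in diameter. Origin: centre of the collar's underside; z up along the pin: handle z = 6 to 56 mm, shank z = -45 to 0. Starts seated: collar on a fixed steel block's top, 75 mm above the table, shank loose in a 14 mm wide vertical bore
- blue_pin: the same pin with a blue handle, same origin and axes, seated in another bore; to be left. The block has three bores in a row, 80 mm apart, holding the three pins in any order; it is 220 mm long and 45 mm wide. The row runs along the fork's y axis to within 0.15 rad
- yellow_pin: the same pin with a yellow handle, same origin and axes, seated in the third bore; to be left. On the far side of the row a wheel 45 mm high carries a fired clay hand, at most 125 mm high, that begins about 120 mm from the row
- notch (a point): middle of the parking notch, level with the white fork's top face, 75 mm above the table. Fixed fork plate 12 mm thick, 66 mm wide, left or right of the stand, about 205 mm from the middle bore. Notch 24 mm wide (y), open above, below (51 mm free) and at its -x end facing the robot, from x = -20 (open) to +20 mm (closed). Prongs 21 mm wide. x into the notch, z up
Not all that is in view belongs to the job. Of the things shaped like the red_pin, the red one is meant.

How it is judged:
By the outcome, as a careful person would: the job done as asked, in the order asked, and still so for the second after the job is handed in, with the robot touching nothing.
It also fails if it takes over 38 s, if anything falls off the work surface, if the arm or the gripper's body presses on something with over 40 N, if the wrist force passes 120 N, or if a joint passes its speed limit or range.

## Working session

There is one attempt and no reset: what is moved stays moved. The work goes in short steps, Python scripts to look and compute and a shell command to move; the robot and the scene stay as the last step left them, time stands still between calls to the robot, and variables do not carry over. Pictures are saved under pics/ and viewed, at most 10 in all, crops included, and the job is handed in when it is done.

```bash
mkdir -p pics; cat > h.py <<'E'
import numpy as np, cv2
from cell import arm
from scipy.spatial.transform import Rotation as R
def cam(n):
    m=arm.camera_model(n); Rm=cv2.Rodrigues(np.array(m['rvec'],float))[0]; return m,Rm,np.array(m['tvec'],float).ravel()
def cloud(n,d):
    m,Rm,t=cam(n); v,u=np.mgrid[:480,:640]
    p=np.stack([(u-m['cx'])/m['fx']*d,(v-m['cy'])/m['fy']*d,d],-1)
    return (p-t)@Rm
def on_plane(n,uv,z):
    m,Rm,t=cam(n); r=Rm.T@np.array([(uv[0]-m['cx'])/m['fx'],(uv[1]-m['cy'])/m['fy'],1]); c=-Rm.T@t
    return c+r*(z-c[2])/r[2]
E
python3 - <<'E'
from h import *
for n in('top','scene'):
    im,d=arm.grab_frame(n); cv2.imwrite(f'pics/{n}0.png',im[...,::-1]); P=cloud(n,d)
    for k in('red_pin','blue_pin','yellow_pin'):
        for s in arm.silhouettes(n,k)[:3]:
            q=P[s['mask']&(d>0)]; hi=q[q[:,2]>np.percentile(q[:,2],60)]
            print(n,k,round(s['confidence'],2),np.round(np.array(s['bbox'])*[640,480,640,480]),np.median(q,0).round(3),np.median(hi,0).round(3))
    for s in arm.tip_of(n,'notch')[:3]:
        uv=np.array(s['centre'])*[640,480]; print(n,'notch',s['confidence'],uv.round(),on_plane(n,uv,.075).round(4))
s=arm.read_state();print(s['time'],s['eef_pos'],s['ee_rot'],s['finger_gap'],s['force'])
E
```

```text
top red_pin 0.77 [228. 226.  26.  27.] [0.528 0.09  0.113] [0.531 0.094 0.13 ]
top red_pin 0.68 [270. 312.  22.  24.] [0.41  0.031 0.097] [0.41  0.034 0.101]
top blue_pin 0.67 [281. 233.  28.  27.] [0.514 0.013 0.112] [0.518 0.015 0.13 ]
top yellow_pin 0.66 [167. 215.  31.  29.] [0.541 0.167 0.111] [0.545 0.172 0.13 ]
top notch 0.66 [375. 262.] [ 0.5036 -0.1052  0.075 ]
scene red_pin 0.68 [340. 259.  29.  47.] [0.542 0.099 0.103] [0.539 0.096 0.129]
scene red_pin 0.61 [362. 213.  26.  54.] [0.42  0.039 0.068] [0.419 0.038 0.097]
scene blue_pin 0.81 [307. 225.  24.  44.] [0.528 0.021 0.103] [0.525 0.019 0.128]
scene blue_pin 0.64 [376. 297.  33.  50.] [0.556 0.177 0.102] [0.553 0.174 0.129]
scene yellow_pin 0.75 [377. 298.  30.  49.] [0.556 0.176 0.104] [0.553 0.174 0.129]
scene notch 0.71 [273. 217.] [ 0.51   -0.1048  0.075 ]
0.5 [ 0.16944294 -0.65332642  0.30386402] [-3.14144931e+00 -5.62470318e-06  2.53727423e-01] 0.9945550310860545 [-0.32258109 -0.58524068 -1.03095021]
```

View pics/top0.png

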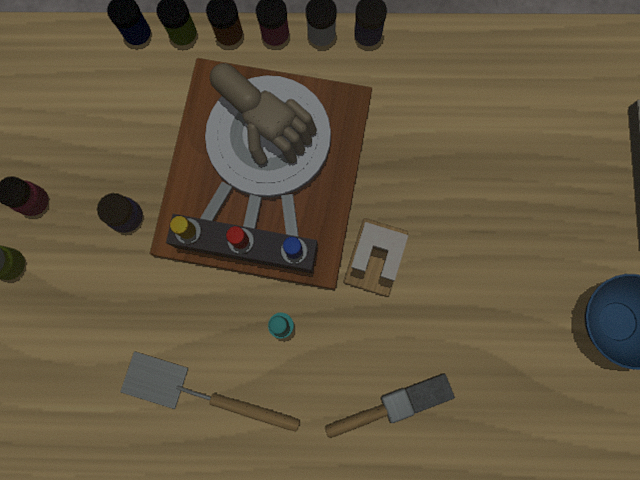

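View pics/scene0.png

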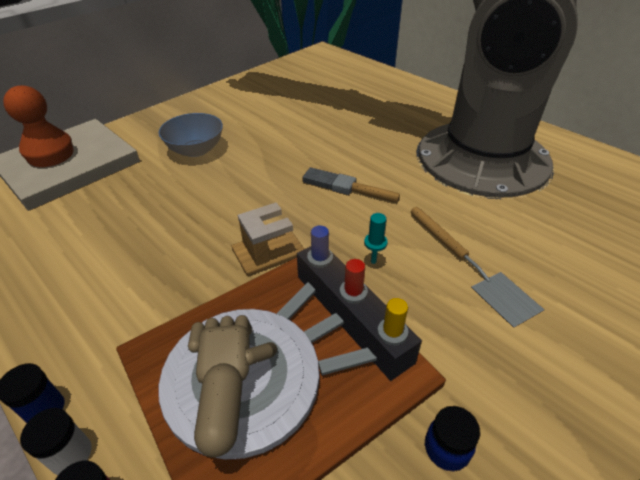

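The red pin is the middle one in the block, at about (237,238) in the top picture. The white fork is at (378,258), opening toward the robot, and the teal look-alike at (281,325) stays put. Next I'll refine the pin axis, row and notch from depth.

```bash
cat >> h.py <<'E'
def handle(P,im,c,z0=.128,z1=.135,r=.03):
    m=(P[...,2]>z0)&(P[...,2]<z1)&(np.hypot(P[...,0]-c[0],P[...,1]-c[1])<r)
    q=P[m][:,:2].astype(np.float32); return cv2.minEnclosingCircle(q),q.mean(0),P[m][:,2].mean(),m.sum()
def go(p,yaw):  # rows entry (mm,deg) from present measured pose to TCP p, yaw
    s=arm.read_state(); T=R.from_euler('xyz',s['ee_rot']); G=R.from_euler('xyz',[np.pi,0,yaw])
    return (T.inv().apply(np.array(p)-s['eef_pos'])*1000).round(1),np.degrees((T.inv()*G).as_rotvec()).round(2)
E
python3 - <<'E'
from h import *
for n in('top','scene'):
    im,d=arm.grab_frame(n); P=cloud(n,d)
    for k,c in dict(red=(.532,.095),blue=(.52,.017),yel=(.549,.173)).items(): print(n,k,handle(P,im,c))
    m=(P[...,2]>.068)&(P[...,2]<.083)&(P[...,0]>.44)&(P[...,0]<.57)&(P[...,1]<-.05)&(P[...,1]>-.17)
    q=P[m][:,:2]; r=cv2.minAreaRect((q*1000).astype(np.float32)); print('fork',r,P[m][:,2].mean(),m.sum())
    g=np.zeros((130,120),np.uint8); 
    for x,y in q: cv2.circle(g,(int((-y-.05)*1000),int((.57-x)*1000)),1,255,-1)
    cv2.imwrite(f'pics/fork_{n}.png',cv2.resize(g,None,fx=4,fy=4))
a=cv2.imread('pics/fork_top.png');b=cv2.imread('pics/fork_scene.png');cv2.imwrite('pics/fork.png',cv2.resize(np.hstack([a,b]),(720,390)))
E
```

```text
top red (((0.5318129062652588, 0.09369924664497375), 0.012739785946905613), array([0.53162205, 0.09343384], dtype=float32), np.float64(0.13057025084083318), np.int64(249))
top blue (((0.5181959867477417, 0.014916016720235348), 0.012887705117464066), array([0.5182626 , 0.01489261], dtype=float32), np.float64(0.13034438904157705), np.int64(249))
top yel (((0.5446851253509521, 0.1726047545671463), 0.01322424691170454), array([0.54503745, 0.17201293], dtype=float32), np.float64(0.13055209737982018), np.int64(246))
fork ((520.6686401367188, -110.64033508300781), (66.09772491455078, 70.73221588134766), 73.15148162841797) 0.07447938424073336 1711
scene red (((0.5344001650810242, 0.09309615194797516), 0.012888281606137753), array([0.5352859 , 0.09384901], dtype=float32), np.float64(0.12974185099616187), np.int64(216))
scene blue (((0.520664632320404, 0.014541259966790676), 0.012715939432382584), array([0.52148145, 0.01510055], dtype=float32), np.float64(0.12968922655118917), np.int64(171))
scene yel (((0.5488641262054443, 0.17225855588912964), 0.013028932735323906), array([0.54899246, 0.17235431], dtype=float32), np.float64(0.1297947274082822), np.int64(283))
fork ((522.6417236328125, -111.18338775634766), (69.65043640136719, 70.44153594970703), 72.90370178222656) 0.0733184359203477 1111
```

View pics/fork.png

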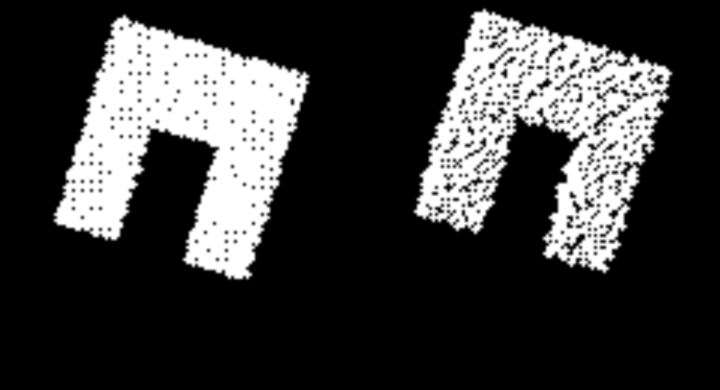

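```bash
python3 - <<'E'
from h import *
for p,y in(((.42,-.36,.30),.8),((.533,.0935,.28),1.40)): print(go(p,y))
E
```

```text
(array([ 316.2, -221.1,    3.9]), array([ -0. ,  -0. , -31.3]))
(array([ 539.4, -631.7,   24. ]), array([ -0.  ,  -0.  , -65.68]))
```

```bash
python3 -m jog '[[[316,-221,4,0,0,-31,100],[316,-221,4,0,0,-31,100],[316,-221,4,0,0,-31,100],[316,-221,4,0,0,-31,100],[316,-221,4,0,0,-31,100],[316,-221,4,0,0,-31,100],[316,-221,4,0,0,-31,100],[316,-221,4,0,0,-31,100],[316,-221,4,0,0,-31,100],[316,-221,4,0,0,-31,100]]]'; python3 -c "
from h import *
print(go((.533,.0935,.28),1.40))"
```

```text
time: 1.43
eef_pos: [0.4241, -0.3546, 0.3003]
ee_rot: [3.141, -0.002, 0.801]
force: [0.7, 0.3, 0.8]
finger_gap: 1.001
grasp_force: 0.0
(array([ 397.7, -233.5,   21.1]), array([  0.07,  -0.11, -34.29]))
```

```bash
python3 -m jog '[[[398,-234,21,0,0,-34,100],[398,-234,21,0,0,-34,100],[398,-234,21,0,0,-34,100],[398,-234,21,0,0,-34,100],[398,-234,21,0,0,-34,100],[398,-234,21,0,0,-34,100],[398,-234,21,0,0,-34,100],[398,-234,21,0,0,-34,100],[398,-234,21,0,0,-34,100],[398,-234,21,0,0,-34,100]]]'; python3 -m jog '[[[0,0,0,0,0,0,100],[0,0,0,0,0,0,100],[0,0,0,0,0,0,100],[0,0,0,0,0,0,100]]]';python3 -c "
from h import *
print(go((.533,.0935,.28),1.40))"
```

```text
time: 2.27
eef_pos: [0.5208, 0.0455, 0.2813]
ee_rot: [3.141, -0.0, 1.388]
force: [0.9, -0.5, -0.8]
finger_gap: 1.002
grasp_force: 0.0
time: 2.6
eef_pos: [0.5206, 0.0425, 0.281]
ee_rot: [-3.142, 0.0, 1.387]
force: [0.2, 0.5, 0.6]
finger_gap: 0.999
grasp_force: 0.0
(array([52.4,  2.9,  1. ]), array([-0.  ,  0.03, -0.77]))
```

```bash
python3 -m jog '[[[26,1,1,0,0,-1,80],[52,3,1,0,0,-1,80],[52,3,1,0,0,-1,80],[52,3,30,0,0,-1,80],[52,3,60,0,0,-1,80],[52,3,90,0,0,-1,80],[52,3,110,0,0,-1,80],[52,3,118,0,0,-1,80],[52,3,118,0,0,-1,80],[52,3,118,0,0,-1,80]]]';python3 -c "
from h import *
print(go((.533,.0935,.162),1.40))
im,d=arm.grab_frame('scene');cv2.imwrite('pics/s1.png',im[120:400,200:560,::-1].repeat(2,0).repeat(2,1))"
```

```text
time: 3.43
eef_pos: [0.5334, 0.0938, 0.1637]
ee_rot: [3.141, -0.0, 1.405]
force: [-1.2, 0.3, 0.7]
finger_gap: 0.798
grasp_force: 0.0
(array([-0.4, -0.3,  1.7]), array([ 0.01, -0.  ,  0.27]))
```

View pics/s1.png

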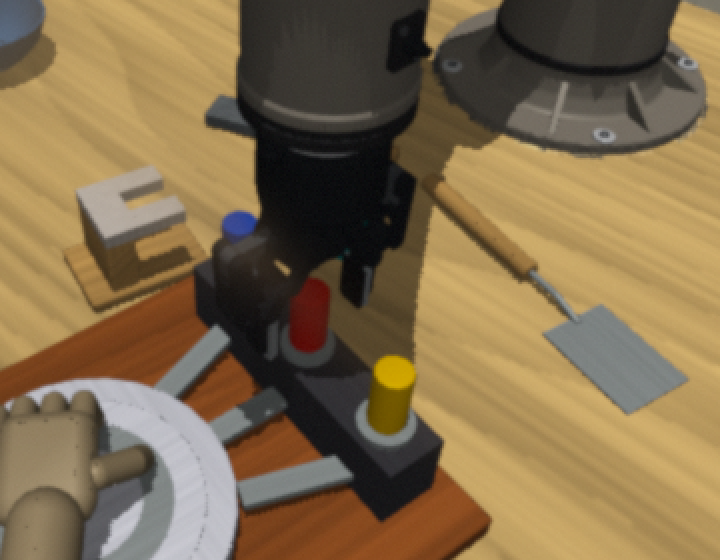

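The fingers straddle the red handle (crop 310,310) and stay clear of blue and yellow. I'll close on it, then lift.

```bash
python3 -m jog '[[[0,0,1,0,0,0,50],[0,0,1,0,0,0,10],[0,0,1,0,0,0,10],[0,0,1,0,0,0,10],[0,0,1,0,0,0,10],[0,0,1,0,0,0,10],[0,0,1,0,0,0,10],[0,0,1,0,0,0,10]]]'
```

```text
time: 4.15
eef_pos: [0.5333, 0.0944, 0.1628]
ee_rot: [3.141, -0.0, 1.406]
force: [-1.3, -1.1, 8.9]
finger_gap: 0.289
grasp_force: 58.3
```

```bash
python3 -m jog '[[[0,0,-8,0,0,0,10],[0,0,-20,0,0,0,10],[0,0,-35,0,0,0,10],[0,0,-50,0,0,0,10],[0,0,-70,0,0,0,10],[0,0,-95,0,0,0,10],[0,0,-120,0,0,0,10],[0,0,-135,0,0,0,10],[0,0,-135,0,0,0,10],[0,0,-135,0,0,0,10]]]';python3 -c "
from h import *
print(go((.507,-.1065,.297),1.276), go((.507,-.1065,.297),1.4))
im,d=arm.grab_frame('scene');cv2.imwrite('pics/s2.png',im[80:360,200:560,::-1].repeat(2,0).repeat(2,1))"
```

```text
time: 4.98
eef_pos: [0.5331, 0.0944, 0.2983]
ee_rot: [3.139, -0.0, 1.406]
force: [0.6, 0.1, -1.6]
finger_gap: 0.289
grasp_force: 59.0
(array([-202.5,    7.3,    1.3]), array([ 0.12, -0.03,  7.43])) (array([-202.5,    7.3,    1.3]), array([ 0.12, -0.03,  0.32]))
```

View pics/s2.png

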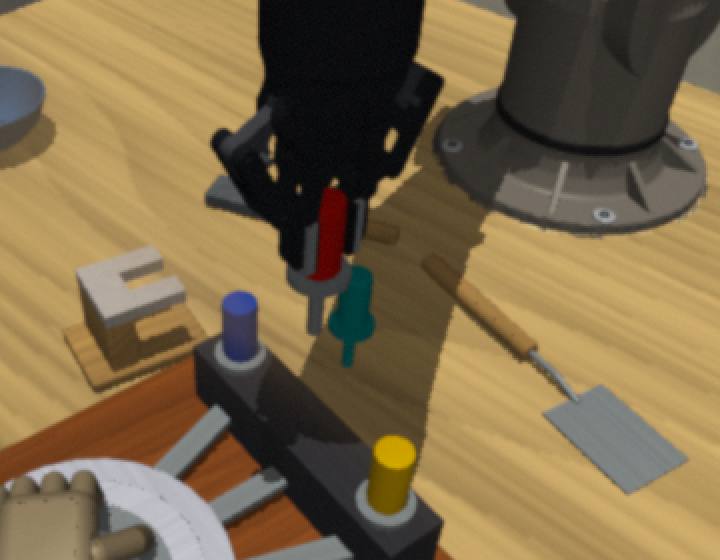

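The red pin is out and held nearly upright (crop 325,260), while blue and yellow stay seated. I'll carry it over blue to above the fork.

```bash
python3 -m jog '[[[-15,1,0,0,0,1,10],[-40,2,0,0,0,2,10],[-70,3,0,0,0,3,10],[-105,4,0,0,0,4,10],[-140,5,0,0,0,5,10],[-170,6,0,0,0,6,10],[-190,7,0,0,0,7,10],[-202,7,1,0,0,7,10],[-202,7,1,0,0,7,10],[-202,7,1,0,0,7,10]]]'; python3 -m jog '[[[0,0,20,0,0,0,10],[0,0,45,0,0,0,10],[0,0,70,0,0,0,10],[0,0,80,0,0,0,10],[0,0,80,0,0,0,10],[0,0,80,0,0,0,10]]]'; python3 - <<'E'
from h import *
print(go((.507,-.1065,.162),1.276))
s=arm.read_state()['eef_pos'];print(s)
im,d=arm.grab_frame('scene');cv2.imwrite('pics/s3.png',im[130:330,180:440,::-1].repeat(3,0).repeat(3,1)[:600,:780]); P=cloud('scene',d)
# collar/shank points below fingertips
a=(np.hypot(P[...,0]-s[0],P[...,1]-s[1])<.03)
h=im.astype(int); red=a&(h[...,0]>2*h[...,1])&(h[...,0]>60)
print('red',P[red].mean(0),P[red][:,2].min(),P[red][:,2].max())
for z in np.arange(.076,.16,.006):
    m=a&(P[...,2]>z)&(P[...,2]<z+.006)
    if m.sum()>3: q=P[m]; print(round(z,3),m.sum(),q[:,:2].mean(0).round(4),np.ptp(q[:,:2],axis=0).round(4))
E
```

```text
time: 5.87
eef_pos: [0.5064, -0.1059, 0.2953]
ee_rot: [-3.14, -0.0, 1.283]
force: [-0.3, 1.4, -0.8]
finger_gap: 0.287
grasp_force: 59.0
time: 6.37
eef_pos: [0.507, -0.1051, 0.2163]
ee_rot: [-3.141, -0.0, 1.285]
force: [0.4, 0.7, -0.6]
finger_gap: 0.29
grasp_force: 59.1
(array([-1.4,  0.5, 54.3]), array([-0.04, -0.03,  0.52]))
[ 0.50697691 -0.10509649  0.21626807]
red [ 0.50999232 -0.09845085  0.17102372] 0.13714965730133924 0.1848505173731684
0.082 12 [ 0.5086 -0.103 ] [0.0077 0.0053]
0.088 21 [ 0.5093 -0.1035] [0.0085 0.0086]
0.094 16 [ 0.5093 -0.1035] [0.006  0.0082]
0.1 15 [ 0.5092 -0.1031] [0.0065 0.0053]
0.106 21 [ 0.5085 -0.1028] [0.0091 0.0075]
0.112 11 [ 0.5097 -0.103 ] [0.0071 0.0058]
0.124 35 [ 0.516  -0.0952] [0.0318 0.0276]
0.13 159 [ 0.5119 -0.0976] [0.0358 0.0331]
0.136 47 [ 0.5123 -0.0969] [0.0183 0.0136]
0.142 66 [ 0.5112 -0.0964] [0.0358 0.0162]
0.148 96 [ 0.5105 -0.0967] [0.0478 0.0287]
0.154 121 [ 0.5121 -0.0977] [0.0501 0.0283]
```

View pics/s3.png

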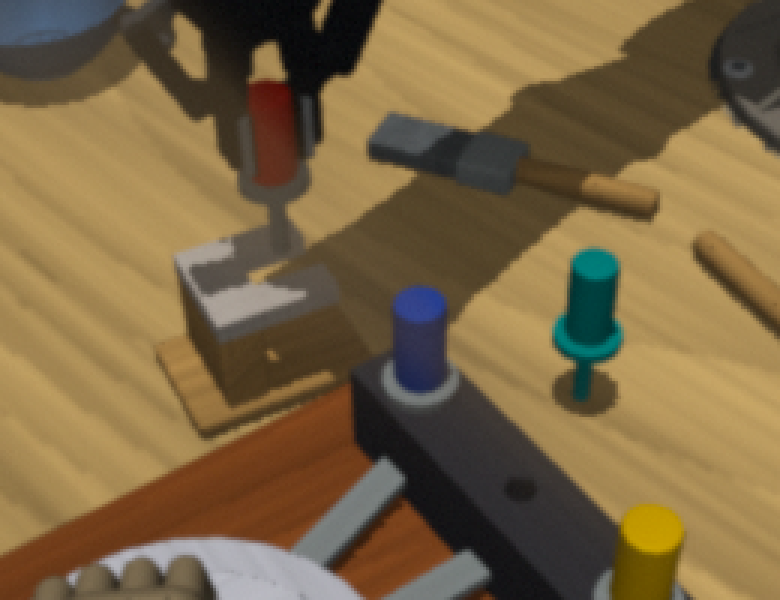

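The pin hangs upright over the notch, with the shank at crop (280,230) and its tip just above the fork. I'll lower it into the notch.

```bash
python3 -m jog '[[[-1,0,5,0,0,0,10],[-1,0,12,0,0,0,10],[-1,0,20,0,0,0,10],[-1,0,30,0,0,0,10],[-1,0,40,0,0,0,10],[-1,0,47,0,0,0,10],[-1,0,49,0,0,0,10],[-1,0,50,0,0,0,10],[-1,0,50,0,0,0,10]]]';  python3 - <<'E'
from h import *
s=arm.read_state()['eef_pos']
im,d=arm.grab_frame('scene');cv2.imwrite('pics/s4.png',im[130:330,180:440,::-1].repeat(3,0).repeat(3,1)); P=cloud('scene',d)
a=(np.hypot(P[...,0]-s[0],P[...,1]-s[1])<.026);h=im.astype(int); red=a&(h[...,0]>2*h[...,1])&(h[...,0]>60)
print('red',P[red].mean(0),P[red][:,2].min(),P[red][:,2].max())
E
```

```text
time: 7.17
eef_pos: [0.5065, -0.1069, 0.1658]
ee_rot: [-3.141, -0.0, 1.284]
force: [0.0, 0.5, -1.2]
finger_gap: 0.288
grasp_force: 59.1
red [ 0.510852   -0.10013728  0.11647443] 0.08594178269727416 0.134354548593772
```

View pics/s4.png

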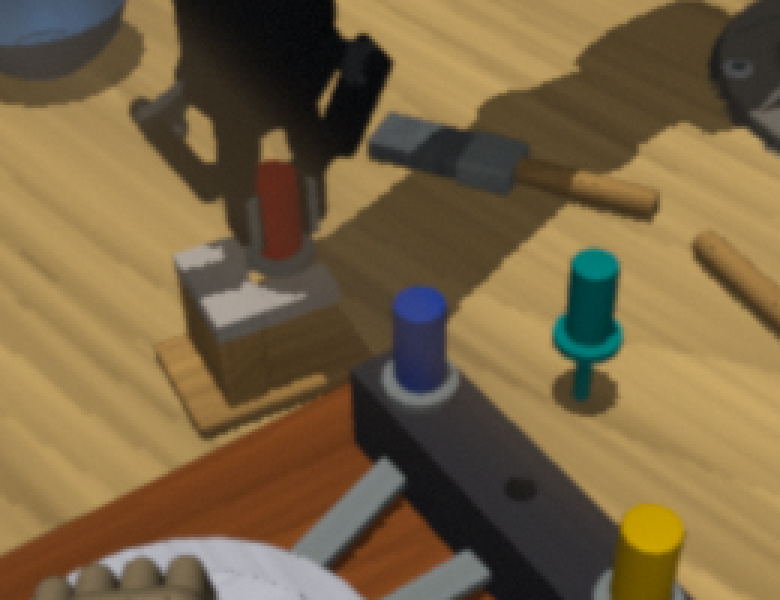

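The shank is in the notch and the collar sits about 3 mm above the fork (crop 280,260). I'll bring it into contact gently.

```bash
python3 -m jog '[[[0,0,1,0,0,0,10],[0,0,2,0,0,0,10],[0,0,2.5,0,0,0,10],[0,0,3,0,0,0,10],[0,0,3,0,0,0,10]]]'
```

```text
time: 7.63
eef_pos: [0.5064, -0.107, 0.163]
ee_rot: [3.142, -0.0, 1.283]
force: [0.2, -0.3, -1.3]
finger_gap: 0.292
grasp_force: 59.1
```

```bash
python3 -m jog '[[[0,0,0.5,0,0,0,10],[0,0,1,0,0,0,10],[0,0,1,0,0,0,10]]]'
```

```text
time: 7.88
eef_pos: [0.5065, -0.107, 0.1628]
ee_rot: [3.141, 0.0, 1.283]
force: [-5.1, 1.3, 15.0]
finger_gap: 0.284
grasp_force: 61.2
```

Contact shows as 15 N upward. I'll release, then rise straight up.

```bash
python3 -m jog '[[[0,0,-0.5,0,0,0,20],[0,0,-0.5,0,0,0,35],[0,0,-0.5,0,0,0,45],[0,0,-0.5,0,0,0,60],[0,0,-0.5,0,0,0,75],[0,0,-0.5,0,0,0,75],[0,0,-0.5,0,0,0,75],[0,0,-0.5,0,0,0,75]]]'; python3 -m jog '[[[0,0,-10,0,0,0,75],[0,0,-30,0,0,0,75],[0,0,-60,0,0,0,75],[0,0,-90,0,0,0,75],[0,0,-120,0,0,0,75],[0,0,-140,0,0,0,75],[0,0,-140,0,0,0,75],[0,0,-140,0,0,0,75]]]';python3 - <<'E'
from h import *
im,d=arm.grab_frame('scene');cv2.imwrite('pics/s5.png',im[130:330,180:440,::-1].repeat(3,0).repeat(3,1)); P=cloud('scene',d)
h=im.astype(int); red=(np.hypot(P[...,0]-.507,P[...,1]+.1065)<.035)&(h[...,0]>2*h[...,1])&(h[...,0]>50)&(P[...,2]<.15)
print(handle(P,im,(.507,-.1065),.127,.137),P[red][:,2].max())
E
```

```text
time: 8.55
eef_pos: [0.5064, -0.107, 0.1625]
ee_rot: [-3.142, -0.0, 1.284]
force: [0.3, 0.2, 0.7]
finger_gap: 0.753
grasp_force: 0.0
time: 9.22
eef_pos: [0.5067, -0.107, 0.3041]
ee_rot: [3.139, -0.0, 1.283]
force: [-0.8, -0.5, -0.9]
finger_gap: 0.75
grasp_force: 0.0
(((0.5074740052223206, -0.10757859796285629), 0.012926085852086544), array([ 0.5077264 , -0.10652147], dtype=float32), np.float64(0.1293783638040117), np.int64(138)) 0.09753072953734314
```

View pics/s5.png

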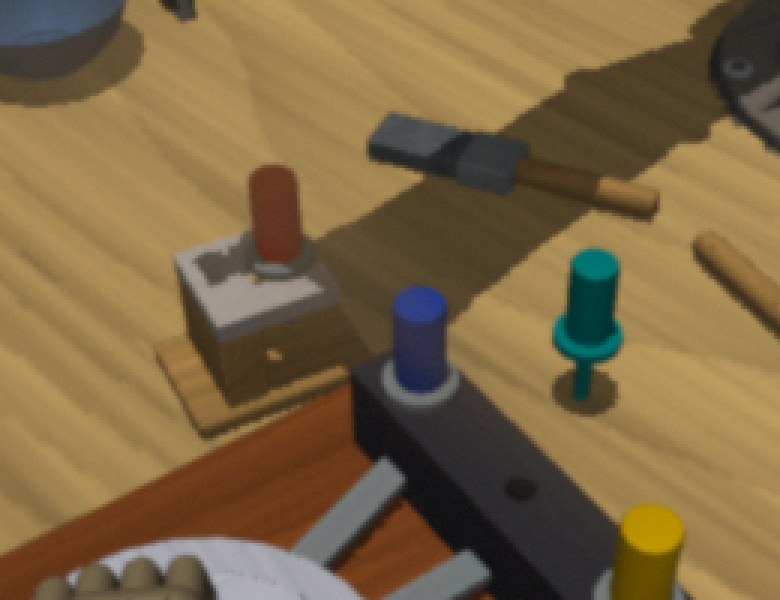

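The red pin stands upright in the fork (crop 275,215). Its top is at 0.129–0.131 m, so the collar is resting on the fork. Blue and yellow are still seated and the gripper is clear.

```bash
python3 -c "
from cell import arm
print(arm.hand_in())"
```

```text
the job is handed in; nothing more can be done
None
```

The red pin hangs upright in the fork's notch with its collar resting on the fork, the blue and yellow pins are still seated, and I handed the job in at about 9.3 s with the gripper clear.

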